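# Key the forge blower pulley to its shaft

### The arm

A 7-joint arm with a two-finger parallel gripper is mounted at the origin on the work surface. World frame = base frame: x ahead of the robot, y to its left, z up, the work surface at z = 0. Lengths are in m, angles in rad, forces in N, time in s.
With the tool pointing down it reaches from about 0.375 to 0.925 m from the base axis. Payload 3.1 kg.
Tool frame: the origin (TCP) lies between the finger pads; the fingertips stand 19 mm ahead of it and the grasp point (between the pads) is the TCP; z points along the fingers, y is the direction in which the jaws open and shut (so a half turn about z gives the same grasp; the last joint's range is limited). The gripper opens to 85 mm and grips with 20 to 120 N. Pads are 22 mm wide; open, the fingers measure 114 mm over their backs; the gripper's body (76 mm by 85 mm) begins 54 mm behind the grasp point. The pads swing forward as they close: fully open they stand 13 mm farther back than shut.
Start: joints at [-1.406, 0.383, 0.044, 1.598, -0.018, 1.161, -0.05], TCP at [0.169, 0.628, 0.25] pointing down, gripper open.
Joint ranges: [-2.61, 2.61], [-0.41, 2.15], [-1.48, 1.57], [0, 2.5], [-1.57, 4.71], [0.05, 1.97], [-2.85, 2.85]. Speed limits (rad/s): [2.79, 2.79, 3.14, 3.14, 3.14, 3.14, 3.14].

### API

Orientations are given as a unit quaternion [x, y, z, w].
In Python, from bench import move_ptp, movel, move_j, move_gripper, pause, inverse_kinematics, read_camera, camera_params, MotionError, sign_off, look_for, tip_of, read_time_s, read_qpos, read_joint_vel, read_effort, read_eef_pos, read_tcp_rot, read_ft_force, read_ft_torque, read_finger_gap gives the robot as it stands. Calls block until the motion is done:
- move_ptp(position, orientation): joint-space move of the TCP to a pose.
- movel(position, orientation=None, speed=0.15): straight line of the TCP; orientation=None keeps the orientation; speed is the mean speed in m/s.
- move_j(angles): joint-space move.
- move_gripper(opening, effort=None): finger opening in m; effort is the grip in N (None keeps the last); returns when the fingers have stopped.
- pause(seconds).
- inverse_kinematics(position, orientation): joint angles nearest the present ones, or None.
- read_camera(name): name is "side" or "top" or "wrist"; returns the picture (384x512x3 uint8, red, green, blue); there is no depth.
- camera_params(name): a dict with "K" (3x3 intrinsics, pixels), "dist_coeffs" ([k1, k2, p1, p2, k3] as OpenCV has them; the pictures are not rectified), "camera_from_world" (4x4, takes a point from world to camera coordinates). Camera axes: x right, y down, z forward; pixel columns grow to the right and rows downward; lengths in m; the calibration is good to about 2 mm. A picture is of the moment at which its call begins: read the wrist's pose just before it. camera_params takes no time and is no camera call; for the wrist camera it gives the pose at the moment of the call.
A pose or a line that the arm cannot do raises MotionError and nothing moves.
- sign_off(): hands the job in, once; it reports no verdict.
Trained networks look in the newest picture that a camera, given by its name, has taken for a name from the list of things; names that differ only in an ending like _2 or _b are one class to them, and where a whole thing is asked for, a point or a joint stands for the part that bears it (a point fixed in the world has none). Each returns a list of dicts, best first, with "confidence" (0 to 1); they miss things now and then, are a little off and sometimes report something else, mostly with a low value. They report only what shows in the picture. A call takes as long as a camera call. They do not tell look-alikes from the thing itself.
- look_for(camera, name): "at" ([column, row] in pixels, amid what is visible of it).
- tip_of(camera, name): "at" ([column, row] in pixels: a listed point, or the origin of a listed thing).
Readings, each from a call of its own:
- read_time_s(): time.
- read_qpos(): joint angles.
- read_joint_vel(): joint speeds.
- read_effort(): joint torques, N m.
- read_eef_pos(): TCP position.
- read_tcp_rot(): TCP orientation.
- read_ft_force(): force on the tool from outside, world axes, zero at the start.
- read_ft_torque(): the same for the moment, N m.
- read_finger_gap(): finger opening in m.
Only numpy, scipy, OpenCV 4.12 (cv2) and the standard library are available. Lean on these libraries where they do the work, as an engineer would, in place of code of your own. Each camera call takes 0.05 s, during which the arm holds its last target.

### The job

Take the taper key with the red-marked head out of the wooden rack and lower it, without letting it drop, into the keyway between the green pulley's hub and the shaft, tapered side to the hub, until it binds. Then press or tap its head down until it is wedged tight, taking a firm push of about 18 N but never over 25 N, which would strain the hub. Let go with the key standing tight, and leave the blue-marked key, the can, the cup and the tongs where they are.

Things in the scene. Friction and masses are not known exactly. Their poses are not given: they have to be found in the camera images.
- pulley: Green belt pulley lying flat, axis upright, on a grey blower fixed to the bench. Origin on its axis at bench level, z up. Rim 170 mm across, top at 76 mm; hub 80 mm across, flat face at 100 mm. The 30 mm shaft end, 1 mm below that face, has a flat about 12 mm from the axis on the +x side, facing the keyway. The shaft fit is loose by over 1 mm either way, so the key's tight depth differs each time.
- keyway (a point): Centre of the keyway's mouth in the hub face, 17.5 mm from the pulley's axis along its x; axes as the pulley's (x outward, z up). Keyway 15 mm wide (y), 9.7 to 12.3 mm from shaft flat to hub wall at the mouth, 55 mm deep. The shaft flat is upright, about 5.5 mm to the -x side of this point; the steel hub wall on the +x side slopes inward going down, 1 in 8, to match the key.
- rack: Wooden key rack fixed to the bench, 155 mm (x) by 63 mm (y), 75 mm high; origin at bench level; x along its length. Two slots, 20 by 21 mm, at x = -35 and +35 mm, each with a key hanging upright in it by its head, the keys' axes along the rack's; either key may be in either slot.
- key: Red-marked steel taper key, about 160 g, head up. Origin at the tip (lower end), mid width, on the straight face; z up, x to the tapered face (where the head's red end points). Shank 65 mm long, 12 mm wide (y), 6 mm thick at the tip growing 1 in 8 to 14 mm. In the rack the head rests on the rack's top, tip 10 mm above the bench. In the keyway its x goes along the pulley's x.
- key_head (a point): Centre of the red-marked key's head, 80 mm above the tip, 8 mm along the key's x; axes as the key's. Head 26 mm long (x), 16 mm wide (y), 30 mm tall. In the keyway the key goes down freely until it binds, tip 30 to 50 mm below the hub face; then each mm more takes some 6 to 10 N more push. Greased steel (friction about 0.2, give or take an eighth), so it stays where it was pressed.
- key_mark (a point): Top of the red end of that head: 95 mm above the tip, 21 mm along the key's x; axes as the key's.
- spare: A blue-marked key of the same form but 18 mm wide (head 22 mm wide), too wide for the keyway; origin and axes as for the red one. To be left hanging in its slot.
- can: Open bare tin can, 90 mm across, 110 mm tall, standing on the bench; origin under its centre. Bystander.
- cup: Open copper cup, 72 mm across, 90 mm tall, standing on the bench; origin under its centre. Bystander.
- tongs: Pair of dark steel tongs, about 260 mm long (along its y), 18 mm high, lying on the bench; origin on the bench near the middle. Bystander.
Mind the look-alikes: they are no part of the job. Leave any orange or turquoise look-alike of the key alone.

How it is judged:
On the way, in this order (a step that is already met when the one before it is completed fails the run):
1. the red-marked key is lifted clear of the rack (height (world z) of key above 0.08 m), for 0.1 s.
2. the key is started in the keyway, tapered side to the hub: tip at least 12 mm below the hub face (z of key in the frame of keyway below -0.012 m and horizontal distance between key and keyway below 0.01 m and x of key_mark in the frame of keyway above 0.006 m), for 0.1 s.
3. the key is driven tight: pushed down so that it presses on the hub with over 24 N (contact force between key and pulley above 24 N), for 0.05 s.
At the end, for the whole second after the job is handed in: The red key stands upright (within 7 degrees) in the keyway, tapered side to the hub, tip 25 to 58 mm below the hub face, at rest and let go, and is wedged so tight that it presses on the hub with more than 7 N by itself (contact force between key and pulley above 7 N and z of key in the frame of keyway between -0.058 and -0.025 m and horizontal distance between key and keyway below 0.01 m and x of key_mark in the frame of keyway above 0.006 m and angle between key's own z axis and vertical below 0.12 rad and linear speed of key below 0.01 m/s); the robot touches nothing.
It fails at once if the key strains the hub: it presses on it with more than 55 N (contact force between key and pulley above 55 N).
It fails at once if the key is let drop into the keyway (tip below the hub face at over 0.55 m/s, a fall of some 15 mm) (z of key in the frame of keyway below 0 m and horizontal distance between key and keyway below 0.012 m and linear speed of key above 0.55 m/s).
It fails at once if the blue-marked key, the can, the cup or the tongs are moved by more than 15 mm (distance of any of spare, can, cup, tongs from where it was at the start of the episode above 0.015 m).
It also fails if it takes over 67 s, if anything falls off the work surface, if the arm or the gripper's body presses on something with over 40 N, if the wrist force passes 120 N, or if a joint passes its speed limit or range.

## Working session

There is one attempt and no reset: what is moved stays moved. The work goes in short steps, each a Python script; the robot and the scene stay as the last script left them, time stands still between calls to the robot, and variables do not carry over. Pictures are saved under pics/ and viewed, and the job is handed in when it is done.

```bash
mkdir -p pics; ls; python3 - <<'E'
from bench import *
import cv2
print(read_time_s(),read_eef_pos(),read_tcp_rot(),read_finger_gap())
for c in ["side","top","wrist"]:
    im=read_camera(c); cv2.imwrite(f"pics/a_{c}.png",im[:,:,::-1])
    p=camera_params(c); print(c,p)
    for n in ["pulley","rack","key","spare","can","cup","tongs"]:
        print(n,[(d["at"],round(d["confidence"],2)) for d in look_for(c,n)][:3])
    for n in ["keyway","key","key_head","key_mark","pulley","rack","spare"]:
        print("tip",n,[(d["at"],round(d["confidence"],2)) for d in tip_of(c,n)][:3])
print(read_time_s())
E
```

```text
pics
0.0 [0.1686216  0.62681583 0.24888593] [ 1.30992108e-01  9.91382537e-01 -1.31236915e-03 -1.06522638e-04] 0.08567401468411982
side {'K': array([[472.35985398,   0.        , 253.21811421],
       [  0.        , 472.35985398, 198.22402207],
       [  0.        ,   0.        ,   1.        ]]), 'dist_coeffs': array([-0.17758657,  0.        ,  0.        ,  0.        ,  0.        ]), 'camera_from_world': array([[ 0.67967501, -0.73335555,  0.01521605, -0.35660046],
       [-0.48058102, -0.46088318, -0.74607545,  0.34479382],
       [ 0.55415139,  0.49977629, -0.66568754,  0.84569636],
       [ 0.        ,  0.        ,  0.        ,  1.        ]])}
pulley [([282.1, 271.7], 0.68)]
rack [([189.1, 198.8], 0.57)]
key [([165.6, 257.7], 0.86), ([114.9, 235.4], 0.77), ([153.6, 185.6], 0.68)]
spare [([197.6, 177.5], 0.53)]
can [([305.4, 174.9], 0.72)]
cup [([395.5, 222.9], 0.57)]
tongs [([250.3, 156.0], 0.57)]
tip keyway [([294.6, 241.2], 0.79)]
tip key [([193.0, 256.4], 0.73), ([134.8, 183.7], 0.72), ([118.3, 258.3], 0.66)]
tip key_head [([158.6, 258.0], 0.88), ([113.2, 229.1], 0.8), ([165.0, 19
[... 1675 characters left out ...]
    ]]), 'dist_coeffs': array([0.02392127, 0.        , 0.        , 0.        , 0.        ]), 'camera_from_world': array([[ 2.59204049e-01,  9.65822491e-01,  4.21370481e-04,
        -6.50828768e-01],
       [ 9.13144632e-01, -2.45208620e-01,  3.25637241e-01,
        -4.29220700e-02],
       [ 3.14611095e-01, -8.40217194e-02, -9.45494690e-01,
         3.82045436e-01],
       [ 0.00000000e+00,  0.00000000e+00,  0.00000000e+00,
         1.00000000e+00]])}
pulley []
rack []
key [([38.9, 299.2], 0.97)]
spare []
can []
cup []
tongs []
tip keyway []
tip key []
tip key_head [([50.9, 307.9], 0.76), ([117.7, 377.9], 0.56)]
tip key_mark [([64.0, 304.3], 0.58)]
tip pulley []
tip rack []
tip spare []
2.25
```

View pics/a_side.png

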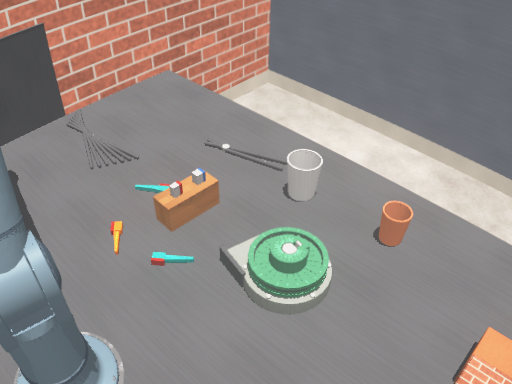

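View pics/a_top.png

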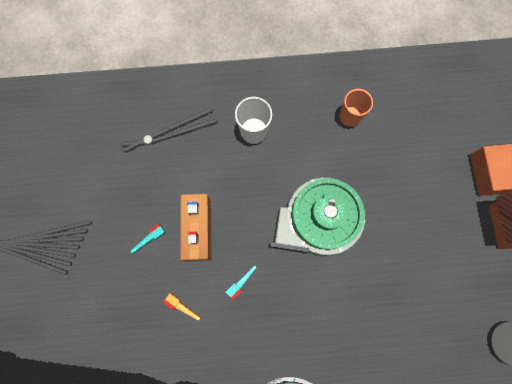

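View pics/a_wrist.png

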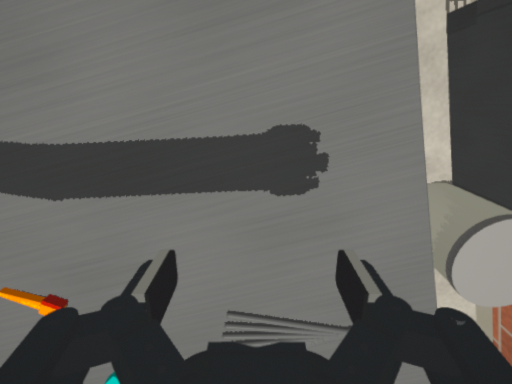

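The side and top pictures show the rack at top (194,227). The blue-marked head is at top (193,208) and the red at (193,238). The pulley is at top (330,213), and its keyway notch looks to be at (332,201). The orange and turquoise keys lying on the bench are the look-alikes. I'll zoom in.

```bash
python3 - <<'E'
import cv2,numpy as np
a=cv2.imread("pics/a_top.png");b=cv2.imread("pics/a_side.png")
A=cv2.resize(a[185:270,170:220],None,fx=6,fy=6,interpolation=cv2.INTER_CUBIC)
B=cv2.resize(a[170:255,285:370],None,fx=6,fy=6,interpolation=cv2.INTER_CUBIC)
cv2.imwrite("pics/z_top.png",np.hstack([A[:510],B[:510]])[:, :800])
A=cv2.resize(b[160:230,145:225],None,fx=5,fy=5,interpolation=cv2.INTER_CUBIC)
B=cv2.resize(b[225:295,250:330],None,fx=5,fy=5,interpolation=cv2.INTER_CUBIC)
cv2.imwrite("pics/z_side.png",np.hstack([A,B]))
E
```

```text
(no output)
```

View pics/z_top.png

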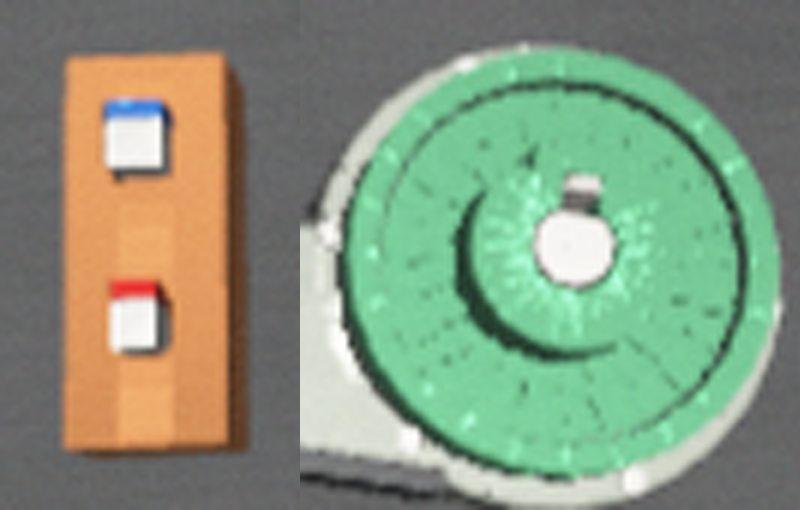

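View pics/z_side.png

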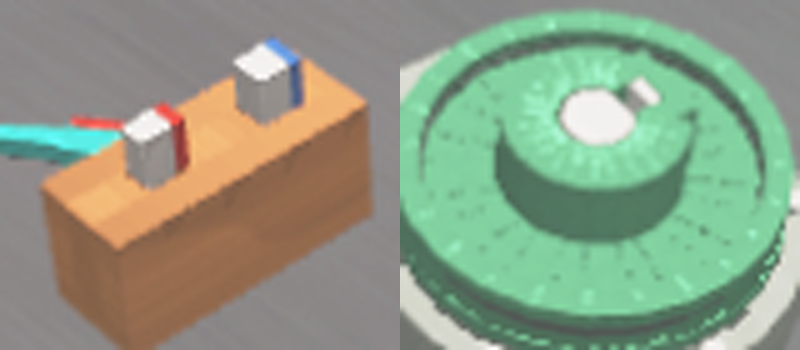

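```bash
cat > h.py <<'E'
from bench import *
import numpy as np, cv2
from scipy.spatial.transform import Rotation as R
def bp(p,uv,z):
    uv=np.array(uv,float).reshape(-1,1,2)
    n=cv2.undistortPoints(uv,p["K"],p["dist_coeffs"]).reshape(-1,2)
    T=p["camera_from_world"]; C=-T[:3,:3].T@T[:3,3]
    d=np.c_[n,np.ones(len(n))]@T[:3,:3]
    s=(z-C[2])/d[:,2]; return C+s[:,None]*d
def proj(p,X):
    T=p["camera_from_world"]
    return cv2.projectPoints(np.array(X,float).reshape(-1,3),cv2.Rodrigues(T[:3,:3])[0],T[:3,3],p["K"],p["dist_coeffs"])[0].reshape(-1,2)
def quat(yaw):  # tool down; jaw axis (tool y) at world direction yaw+90deg ; tool x = -(cos yaw, sin yaw)
    x=np.array([-np.cos(yaw),-np.sin(yaw),0]);z=np.array([0,0,-1.]);y=np.cross(z,x)
    return R.from_matrix(np.c_[x,y,z]).as_quat()
E
python3 - <<'E'
from h import *
for c in ("top","side","wrist"):
    p=camera_params(c);T=p["camera_from_world"];print(c,-T[:3,:3].T@T[:3,3])
p=camera_params("top")
c=lambda u,v:(170+(u+.5)/6-.5,185+(v+.5)/6-.5)
d=lambda u,v:(285+(u-300+.5)/6-.5,170+(v+.5)/6-.5)
print("rack corners",bp(p,[c(65,57),c(225,53),c(228,443),c(65,447)],.075))
print("red top corners",bp(p,[c(109,283),c(157,281),c(158,350),c(110,350)],.105))
print("blue",bp(p,[c(105,100),c(165,100)],.105))
print("shaft",bp(p,[d(574,247)],.099), "keyway",bp(p,[d(582,194)],.1))
p=camera_params("side")
e=lambda u,v:(145+(u+.5)/5-.5,160+(v+.5)/5-.5)
f=lambda u,v:(250+(u-400+.5)/5-.5,225+(v+.5)/5-.5)
print("side rack",bp(p,[e(40,188),e(120,248),e(370,102)],.075),"redtop",bp(p,[e(153,127)],.105))
print("side shaft",bp(p,[f(597,116)],.099),"kw",bp(p,[f(638,96)],.1))
print(read_qpos())
E
```

```text
top [0.34133411 0.04957378 0.98844539]
side [-0.06057003 -0.52526424  0.82563778]
wrist [0.08769565 0.65016027 0.37547476]
rack corners [[0.55646045 0.21206517 0.075     ]
 [0.55256084 0.1479652  0.075     ]
 [0.39770787 0.15618396 0.075     ]
 [0.40166463 0.21922482 0.075     ]]
red top corners [[0.45990568 0.19414108 0.105     ]
 [0.45908663 0.17590672 0.105     ]
 [0.43288907 0.17695317 0.105     ]
 [0.43446345 0.19503683 0.105     ]]
blue [[0.53102992 0.19211187 0.105     ]
 [0.52902595 0.16899138 0.105     ]]
shaft [[ 0.48106975 -0.13748695  0.099     ]] keyway [[ 0.50140901 -0.14301346  0.1       ]]
side rack [[0.39974783 0.21520772 0.075     ]
 [0.39957868 0.15454551 0.075     ]
 [0.55459432 0.14702081 0.075     ]] redtop [[0.44587096 0.18119083 0.105     ]]
side shaft [[ 0.48235426 -0.13847101  0.099     ]] kw [[ 0.50214106 -0.14429784  0.1       ]]
[-1.40579853  0.38288512  0.04390048  1.59791548 -0.01791593  1.16118845
 -0.04992532]
```

```bash
python3 - <<'E'
from h import *
q=quat(-0.05)
move_ptp([0.500,-0.14,0.24],quat(-0.27))
print(read_time_s(),read_eef_pos(),read_qpos())
p=camera_params("wrist");im=read_camera("wrist");cv2.imwrite("pics/w_pul.png",im[:,:,::-1])
np.save("p_pul.npy",p,allow_pickle=True)
for n in ["keyway","pulley"]: 
    r=tip_of("wrist",n)[:2];print(n,r,[bp(p,[d["at"]],.1)[0] for d in r])
move_ptp([0.4665,0.1845,0.22],q)
print(read_time_s(),read_eef_pos(),read_qpos())
p=camera_params("wrist");im=read_camera("wrist");cv2.imwrite("pics/w_red.png",im[:,:,::-1])
np.save("p_red.npy",p,allow_pickle=True)
for n,z in [("key_head",.09),("key_mark",.105),("rack",0)]: 
    r=tip_of("wrist",n)[:3];print(n,r,[bp(p,[d["at"]],z)[0] for d in r])
print(read_time_s())
E
```

```text
5.1833 [ 0.5004894  -0.1388993   0.23995909] [-0.77301358  0.24630849  1.10261798  1.95719118 -0.24881437  1.08454121
  1.73820545]
keyway [{'at': [252.4, 187.0], 'confidence': 0.75}, {'at': [234.2, 330.5], 'confidence': 0.24}] [array([ 0.4996408 , -0.14172943,  0.1       ]), array([ 0.66760607, -0.21114061,  0.1       ])]
pulley [{'at': [255.1, 150.7], 'confidence': 0.61}] [array([ 0.46540733, -0.12951927,  0.1       ])]
6.575 [0.46701819 0.18298885 0.22018289] [-1.54261903  0.29623053  1.25631026  2.0189303  -0.32488518  1.05158233
  1.38434789]
key_head [{'at': [339.4, 170.2], 'confidence': 0.96}, {'at': [320.8, 16.0], 'confidence': 0.89}, {'at': [258.4, 171.0], 'confidence': 0.85}] [array([0.45172588, 0.26266837, 0.09      ]), array([0.32613127, 0.24191485, 0.09      ]), array([0.44851687, 0.18684362, 0.09      ])]
key_mark [{'at': [259.9, 186.0], 'confidence': 0.84}, {'at': [334.8, 188.7], 'confidence': 0.76}, {'at': [340.4, 11.9], 'confidence': 0.76}] [array([0.45862456, 0.18757989, 0.105     ]), array([0.46469112, 0.25494071, 0.105     ]), array([0.32773343, 0.25303077, 0.105     ])]
rack [{'at': [255.4, 175.9], 'confidence': 0.95}] [array([0.47783056, 0.18228328, 0.        ])]
6.775
```

View pics/w_pul.png

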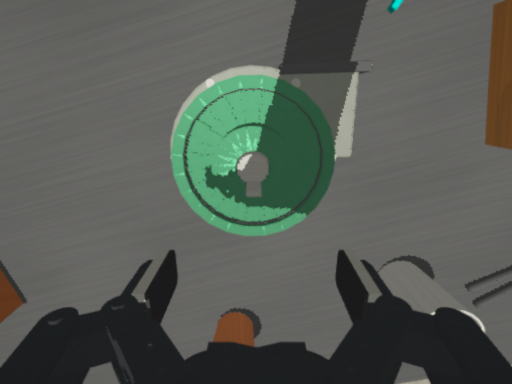

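View pics/w_red.png

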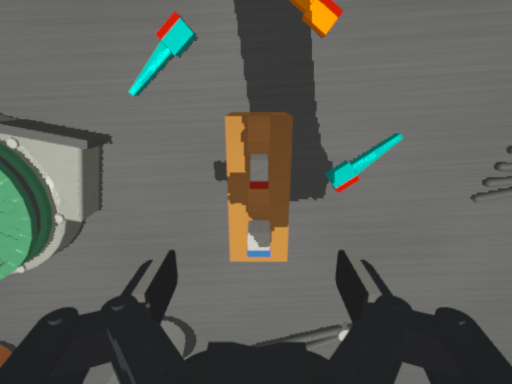

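```bash
python3 - <<'E'
import cv2,numpy as np
a=cv2.imread("pics/w_pul.png");b=cv2.imread("pics/w_red.png")
A=cv2.resize(a[120:220,206:306],None,fx=4,fy=4,interpolation=cv2.INTER_CUBIC)
B=cv2.resize(b[120:220,206:306],None,fx=4,fy=4,interpolation=cv2.INTER_CUBIC)
cv2.imwrite("pics/z_w.png",np.hstack([A,B]))
E
```

```text
(no output)
```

View pics/z_w.png

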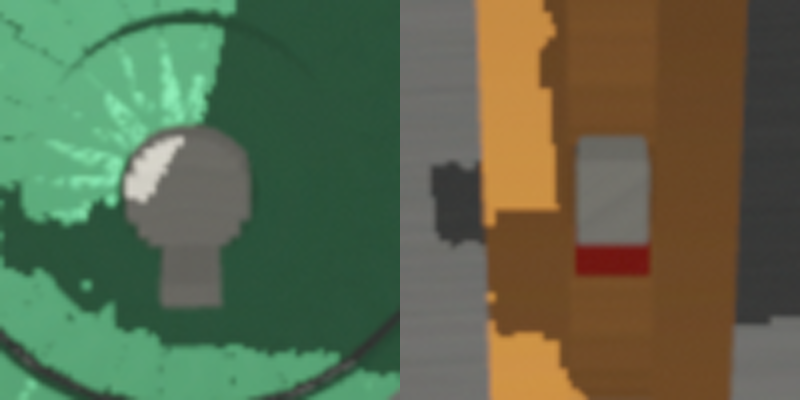

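The wrist picture shows the keyway mouth directly "below" the shaft, at about (253,186) px, with a grey steel wall strip beyond it. The red head is at about (259,170), red end toward +x, and the blue key is farther out. Next I'll measure both from these pictures.

```bash
python3 - <<'E'
from h import *
import cv2
a=cv2.imread("pics/w_pul.png");b=cv2.imread("pics/w_red.png")
A=cv2.resize(a[145:205,232:276],None,fx=9,fy=9,interpolation=cv2.INTER_NEAREST)
A=cv2.convertScaleAbs(A,alpha=2)
B=cv2.resize(b[145:205,232:276],None,fx=9,fy=9,interpolation=cv2.INTER_NEAREST)
cv2.imwrite("pics/z_w2.png",np.hstack([A,B]))
p=np.load("p_pul.npy",allow_pickle=True).item()
e=lambda u,v:(206+(u+.5)/4-.5,120+(v+.5)/4-.5)
L=bp(p,[e(161,255),e(161,305),e(220,255),e(223,305),e(192,307)],.1);print(L)
for i,j in((0,1),(2,3)): d=L[j]-L[i];print(np.arctan2(d[1],d[0]))
print("shaft",bp(p,[e(187,187)],.099))
# pulley rim ellipse: top rim z .076
g=cv2.cvtColor(a,cv2.COLOR_BGR2HSV)
m=((g[:,:,0]>60)&(g[:,:,0]<90)&(g[:,:,1]>100)).astype(np.uint8)
c=max(cv2.findContours(m,cv2.RETR_EXTERNAL,cv2.CHAIN_APPROX_NONE)[0],key=cv2.contourArea)[:,0]
P=bp(p,c,.076)[:,:2]
A_=np.c_[2*P,np.ones(len(P))]
w=np.ones(len(P))
for k in range(20):
    s=np.linalg.lstsq(A_*w[:,None],(P**2).sum(1)*w,rcond=None)[0];r=np.sqrt(s[2]+s[:2]@s[:2])
    res=np.hypot(*(P-s[:2]).T)-r;w=1/(1+(res/.001)**2)
print("rim",s[:2],r,np.std(res))
p=np.load("p_red.npy",allow_pickle=True).item()
f=lambda u,v:(206+(u-400+.5)/4-.5,120+(v+.5)/4-.5)
H=bp(p,[f(576,160),f(648,160),f(576,275),f(650,275)],.105);print("red top",H,H.mean(0))
d=H[2]-H[0];print(np.arctan2(d[1],d[0]));d=H[3]-H[1];print(np.arctan2(d[1],d[0]))
E
```

```text
[[ 0.49430544 -0.14695077  0.1       ]
 [ 0.50692357 -0.15057088  0.1       ]
 [ 0.49816745 -0.13286227  0.1       ]
 [ 0.51104548 -0.13553716  0.1       ]
 [ 0.50949864 -0.14319676  0.1       ]]
-0.27939307950555586
-0.2047970346531177
shaft [[ 0.47964603 -0.13619467  0.099     ]]
rim [ 0.48095645 -0.13652144] 0.08428635039125625 0.0004195147992201066
red top [[0.43408032 0.17976816 0.105     ]
 [0.43489465 0.19545028 0.105     ]
 [0.46038905 0.1782027  0.105     ]
 [0.46125575 0.19489439 0.105     ]] [0.44765494 0.18707888 0.105     ]
-0.05943308098090069
-0.021084371128103307
```

View pics/z_w2.png

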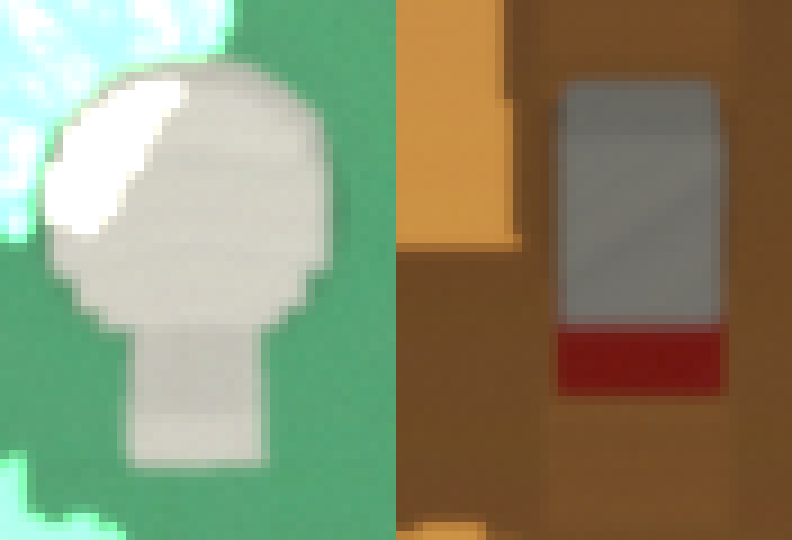

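```bash
python3 - <<'E'
from h import *
p=np.load("p_pul.npy",allow_pickle=True).item()
print(bp(p,[(232+196/9-.5,145+371/9-.5),(232+197/9-.5,145+328/9-.5),(232+197/9-.5,145+415/9-.5)],.1))
q=quat(-0.045)
move_gripper(0.05,80)
movel([0.4475,0.1865,0.14],q)
movel([0.4475,0.1865,0.098],q,speed=0.08)
print(read_eef_pos(),read_ft_force())
move_gripper(0.0,80)
print(read_finger_gap(),read_eef_pos(),read_ft_force(),read_time_s())
cv2.imwrite("pics/s_grip.png",read_camera("side")[:,:,::-1]);cv2.imwrite("pics/w_grip.png",read_camera("wrist")[:,:,::-1])
E
```

```text
[[ 0.49858908 -0.14053127  0.1       ]
 [ 0.49385779 -0.13910409  0.1       ]
 [ 0.50354757 -0.14179238  0.1       ]]
[0.44791117 0.18644288 0.09824194] [ 0.11685368  0.49585956 -0.54111379]
0.014718744896853281 [0.44801747 0.18680404 0.09867438] [-1.3249036   0.33103296  5.30106752] 9.0
```

View pics/s_grip.png

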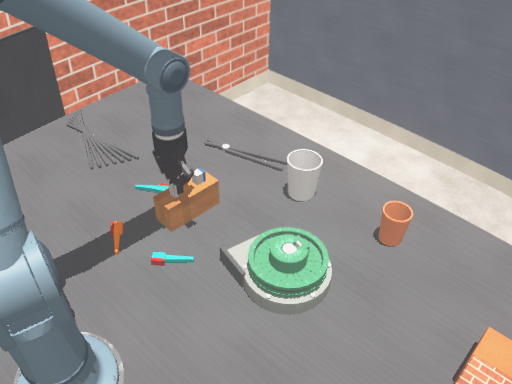

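View pics/w_grip.png

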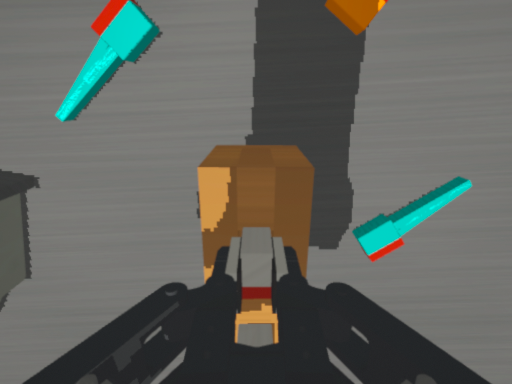

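The red head sits centrally between the pads, its end visible at wrist (257,293), and the blue one is untouched. Now I'll lift it.

```bash
python3 - <<'E'
from h import *
q=quat(-0.045)
e=read_eef_pos()
movel([e[0],e[1],0.23],q,speed=0.12)
print(read_finger_gap(),read_eef_pos(),read_ft_force(),read_time_s())
movel([0.498,-0.1407,0.23],quat(-0.24),speed=0.25)
pause(0.3)
print(read_eef_pos(),read_ft_force(),read_time_s())
for c in ("side","wrist","top"):
    p=camera_params(c)
    cv2.imwrite(f"pics/{c}_lift.png",read_camera(c)[:,:,::-1])
    for n in ["key","key_head","key_mark"]: print(c,n,[(d["at"],round(d["confidence"],2)) for d in tip_of(c,n)[:3]])
E
```

```text
0.014275255897560164 [0.44735189 0.18661783 0.22933204] [-0.66494475  0.91335879 -1.17609047] 10.35
[ 0.49813882 -0.1398139   0.22996144] [ 0.25489042  0.16233566 -0.69384757] 12.125
side key [([134.1, 186.2], 0.62), ([117.0, 254.1], 0.58), ([294.7, 228.7], 0.57)]
side key_head [([300.0, 201.0], 0.79), ([157.6, 260.5], 0.71), ([165.0, 190.2], 0.69)]
side key_mark [([172.6, 183.8], 0.66), ([152.0, 263.7], 0.58), ([113.5, 226.3], 0.53)]
wrist key [([255.5, 191.5], 0.97), ([406.2, 13.4], 0.73)]
wrist key_head [([258.5, 258.9], 0.65)]
wrist key_mark [([254.3, 297.3], 0.75)]
top key [([200.0, 315.5], 0.77), ([254.8, 267.4], 0.61), ([132.9, 250.0], 0.51)]
top key_head [([235.5, 291.6], 0.8), ([169.3, 302.9], 0.62), ([156.1, 229.6], 0.6)]
top key_mark [([349.3, 183.0], 0.61), ([161.7, 299.0], 0.56), ([234.4, 299.9], 0.55)]
```

View pics/side_lift.png

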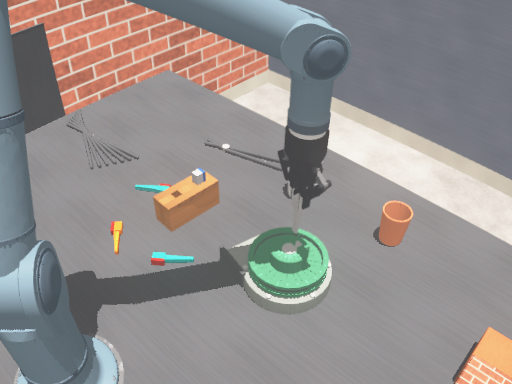

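View pics/wrist_lift.png

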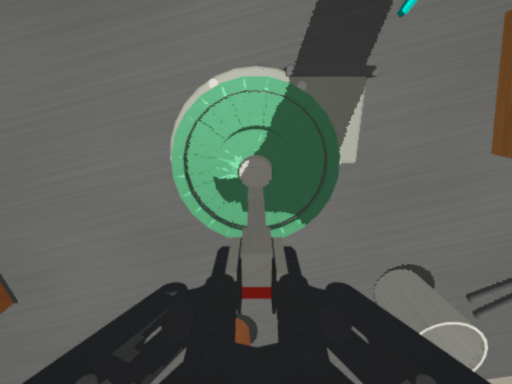

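The side and wrist pictures show the key held upright over the pulley. Its tip is at about wrist (255,190) and the red end at (257,293), pointing away from the shaft. I'll measure where it sits in the grip.

```bash
python3 - <<'E'
from h import *
a=cv2.imread("pics/wrist_lift.png")
A=cv2.resize(a[150:310,220:295],None,fx=5,fy=5,interpolation=cv2.INTER_NEAREST)
A=cv2.convertScaleAbs(A,alpha=1.7)
b=cv2.imread("pics/side_lift.png");B=cv2.resize(b[180:260,260:340],None,fx=5,fy=5,interpolation=cv2.INTER_CUBIC)
B=np.vstack([B,np.zeros((200,400,3),np.uint8)])
cv2.imwrite("pics/z_lift.png",np.hstack([A[:600],B]))
p=camera_params("wrist");e=read_eef_pos();print(e)
P=bp(p,[(255.5,191.5)],.1411)[0];print(P,P-e)
c,s=np.cos(-.24),np.sin(-.24);d=(P-e)[:2];print(d@[c,s],d@[-s,c])
# expected pixels: origin at dx along x
for dx in (-.012,-.009,-.006): print(dx,proj(p,[e[0]+dx*c,e[1]+dx*s,.1411]))
print("TCP",proj(p,[e]), R.from_quat(read_tcp_rot()).as_matrix())
E
```

```text
[ 0.49798171 -0.14074142  0.22999003]
[ 0.4859658 -0.1375753  0.1411   ] [-0.01201591  0.00316612 -0.08889003]
-0.012424102145322276 0.00021915887688719605
-0.012 [[255.2290075 191.9974723]]
-0.009 [[255.23132058 195.49970488]]
-0.006 [[255.23360708 198.97194525]]
TCP [[254.78837239 268.367637  ]] [[-9.71315500e-01  2.37794444e-01 -3.84772273e-05]
 [ 2.37794445e-01  9.71315501e-01 -1.25134224e-05]
 [ 3.43979050e-05 -2.13041520e-05 -9.99999999e-01]]
```

View pics/z_lift.png

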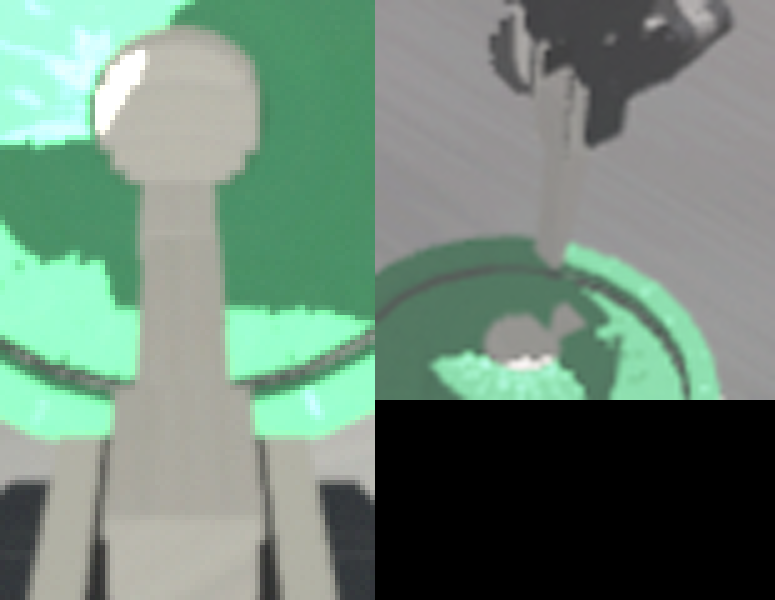

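```bash
python3 - <<'E'
from h import *
p=camera_params("wrist");e=read_eef_pos();c,s=np.cos(-.24),np.sin(-.24)
for dx in (-.0078,):
  for z in (.1411,.1431):
    for (kx,kz) in ((0,0),(-.005,.065),(-.005,.095),(.021,.095)): 
        x=dx+kx;print(z,kx,kz,proj(p,[e[0]+x*c,e[1]+x*s,z+kz]).round(1))
E
```

```text
0.1411 0 0 [[255.2 196.9]]
0.1411 -0.005 0.065 [[254.9 226.1]]
0.1411 -0.005 0.095 [[254.7 252.9]]
0.1411 0.021 0.095 [[254.8 297.4]]
0.1431 0 0 [[255.2 197.7]]
0.1431 -0.005 0.065 [[254.9 227.6]]
0.1431 -0.005 0.095 [[254.7 255.1]]
0.1431 0.021 0.095 [[254.7 300. ]]
```

```bash
python3 - <<'E'
from h import *
c,s=np.cos(-.24),np.sin(-.24);ax=np.array([c,s]);ay=np.array([-s,c])
p=camera_params("wrist");e=read_eef_pos()[:2]
F=bp(p,[(256,186)],.1)[0][:2];print("flat rel TCP along",(F-e)@ax)
K=np.array([.49859,-.14053]);print((K-e)@ax,(K-e)@ay)
al=(K-e)@ax-.005+.0013+.0078
t=e+al*ax-.0006*ay; print(al,t)
q=quat(-.24)
movel([t[0],t[1],0.195],q,speed=.08)
pause(.2)
print(read_eef_pos(),read_ft_force(),read_time_s())
for cc in ("wrist","side"): cv2.imwrite(f"pics/{cc}_pre.png",read_camera(cc)[:,:,::-1])
a=cv2.imread("pics/wrist_pre.png")
A=cv2.resize(a[140:260,220:295],None,fx=5,fy=5,interpolation=cv2.INTER_NEAREST)
A=cv2.convertScaleAbs(A,alpha=1.7)
b=cv2.imread("pics/side_pre.png");B=cv2.resize(b[200:275,270:340],None,fx=6,fy=6,interpolation=cv2.INTER_CUBIC)
B=cv2.copyMakeBorder(B,0,150,0,0,cv2.BORDER_CONSTANT)
cv2.imwrite("pics/z_pre.png",np.hstack([A,B]))
E
```

```text
flat rel TCP along -0.004198190082952123
0.0005406040454873114 0.0003499570639381465
0.0046406040454873105 [ 0.50234668 -0.14242731]
[ 0.50275247 -0.14257981  0.19555683] [ 0.6714194   0.49114464 -1.11072117] 13.5167
```

View pics/z_pre.png

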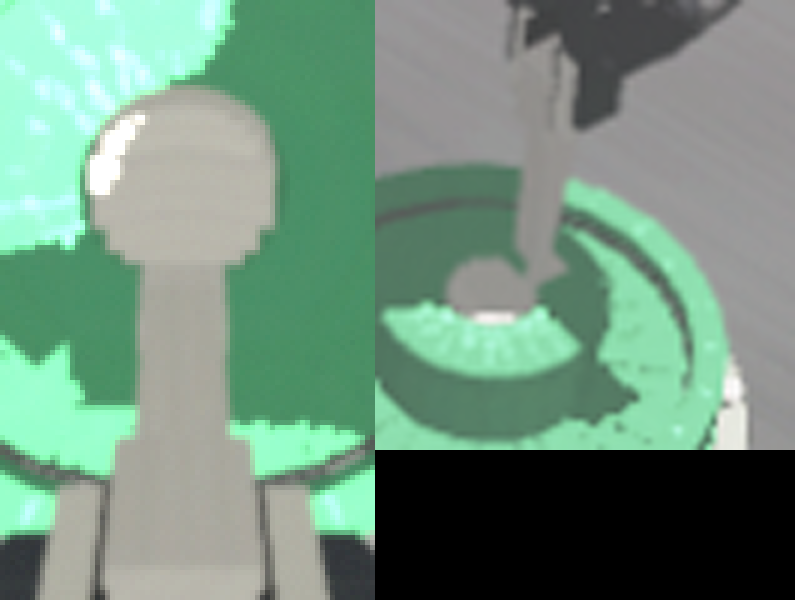

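Zoomed wrist view: the key tip is in line with the keyway just past the shaft flat, column about 256, and the side view agrees. I'll go down in small steps, watching the force.

```bash
cat >> h.py <<'E'
YAW=-.24
c,s=np.cos(YAW),np.sin(YAW);ax=np.array([c,s]);ay=np.array([-s,c])
def F():
    f=read_ft_force(); return np.array([f[:2]@ax,f[:2]@ay,f[2]])
E
python3 - <<'E'
from h import *
q=quat(YAW)
t=np.array([ 0.50234668,-0.14242731]); b=F();print("base",b)
z=.195
while z>.150:
    z-=.002
    movel([t[0],t[1],z],q,speed=.03)
    f=F()-b; e=read_eef_pos()
    print(round(z,4),((e[:2]-t)@ax*1e3).round(2),((e[:2]-t)@ay*1e3).round(2),(e[2]*1e3).round(2),f.round(2))
    if abs(f).max()>4: break
print(read_time_s())
E
```

```text
base [-0.0601352  -0.26802737 -2.59585749]
0.193 -0.13 0.11 192.89 [ 0.33 -0.49  1.31]
0.191 -0.17 0.0 190.8 [0.27 0.32 1.41]
0.189 -0.15 -0.01 188.82 [-0.14  0.47  0.13]
0.187 -0.13 -0.03 186.84 [0.08 1.12 1.35]
0.185 -0.12 -0.01 184.84 [-0.56  0.42  0.56]
0.183 -0.15 0.02 182.84 [0.02 0.93 1.18]
0.181 -0.15 0.04 180.83 [-0.08 -0.03  0.28]
0.179 -0.14 0.0 178.84 [0.75 0.28 1.72]
0.177 -0.15 -0.0 176.83 [-0.1   0.13  0.93]
0.175 -0.12 0.01 174.85 [0.29 0.63 1.42]
0.173 -0.11 0.02 172.86 [-0.08  0.71  0.56]
0.171 -0.14 -0.01 170.85 [0.17 0.07 1.07]
0.169 -0.12 -0.01 168.85 [0.74 0.07 1.27]
0.167 -0.14 0.01 166.85 [ 0.2  -0.99  0.94]
0.165 -0.13 0.04 164.84 [-0.49  0.59  1.41]
0.163 -0.1 0.02 162.85 [ 0.39 -0.28  1.38]
0.161 -0.05 -0.01 160.85 [-0.51  0.85  0.94]
0.159 -0.23 0.02 158.78 [-1.48  0.56  0.8 ]
0.157 -0.48 -0.02 156.68 [-1.6  -0.63  0.57]
0.155 -0.53 -0.14 155.2 [-4.72  0.54  7.7 ]
18.6167
```

```bash
python3 - <<'E'
from h import *
q=quat(YAW)
t=np.array([ 0.50234668,-0.14242731]); b=np.array([0,0,-1.5])
z=.155;dx=0
for i in range(14):
    f=F()-b
    if f[2]>6 and abs(f[0])<2: break
    if f[0]<-2: dx-=.0004
    elif f[0]>2: dx+=.0003
    else: z-=.0008
    movel([*(t+dx*ax),z],q,speed=.02)
    f=F()-b; e=read_eef_pos()
    print(round(dx*1e3,2),round(z*1e3,2),((e[:2]-t)@ax*1e3).round(2),((e[:2]-t)@ay*1e3).round(2),(e[2]*1e3).round(2),f.round(2))
    if f[2]>12: break
print(read_time_s(),read_finger_gap())
for cc in ("wrist","side"): cv2.imwrite(f"pics/{cc}_in.png",read_camera(cc)[:,:,::-1])
a=cv2.imread("pics/wrist_in.png")
A=cv2.resize(a[140:310,200:310],None,fx=3,fy=3)
b=cv2.imread("pics/side_in.png");B=cv2.resize(b[190:275,260:345],None,fx=6,fy=6,interpolation=cv2.INTER_CUBIC)
A=cv2.convertScaleAbs(A,alpha=1.7)
cv2.imwrite("pics/z_in.png",np.hstack([A,B[:510,:460]]))
E
```

```text
-0.4 155.0 -0.55 -0.11 155.21 [-4.5   0.44  6.73]
-0.8 155.0 -0.64 -0.09 155.19 [-3.95  0.58  7.14]
-1.2 155.0 -0.7 -0.06 155.2 [-2.97  0.5   5.93]
-1.6 155.0 -0.82 -0.03 155.2 [-0.8  -0.45  3.81]
-1.6 154.2 -0.82 -0.09 154.79 [-1.48 -0.5   7.14]
19.8667 0.01482055598063002
```

View pics/z_in.png

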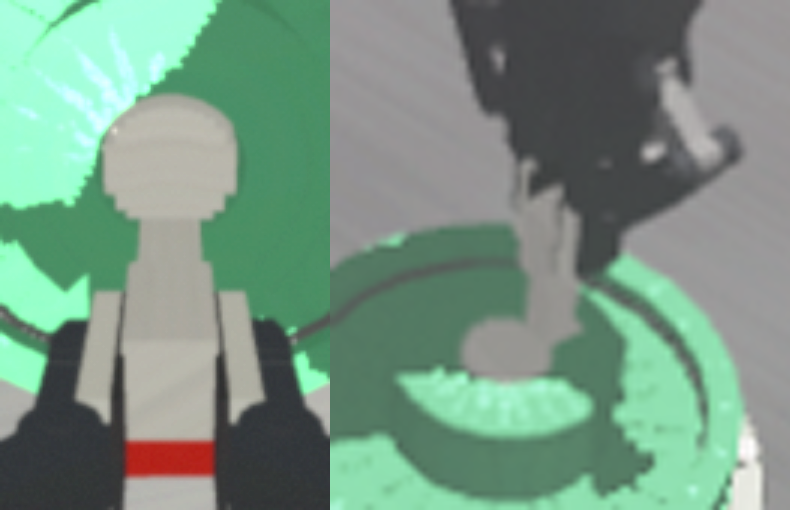

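The key stands upright in the keyway, straight face at the shaft flat, red end outward, lightly bound at about 34 mm deep. I'll push a bit more, let go, and then press with closed fingers from above.

```bash
python3 - <<'E'
from h import *
q=quat(YAW)
t=np.array([ 0.50234668,-0.14242731])-.0016*ax; b=np.array([0,0,-1.5])
z=.1542
while z>.150:
    z-=.0004
    movel([*t,z],q,speed=.02)
    f=F()-b; e=read_eef_pos()
    print(round(z*1e3,2),((e[:2]-t)@ax*1e3).round(2),(e[2]*1e3).round(2),f.round(2))
    if f[2]>10: break
# unload then open
e=read_eef_pos()
movel([*e[:2],e[2]],q,speed=.02); print(F()-b)
move_gripper(.05)
print(read_finger_gap(),F(),read_time_s())
cv2.imwrite("pics/w_rel.png",read_camera("wrist")[:,:,::-1]);cv2.imwrite("pics/s_rel.png",read_camera("side")[:,:,::-1])
E
```

```text
153.8 0.81 154.69 [-2.7  -0.87  9.72]
153.4 0.81 154.47 [-3.26 -0.85 11.78]
[-1.93542864 -0.08483701  6.29260595]
0.050527337863286476 [-0.59252459 -0.95353161 -0.04161708] 21.15
```

View pics/w_rel.png

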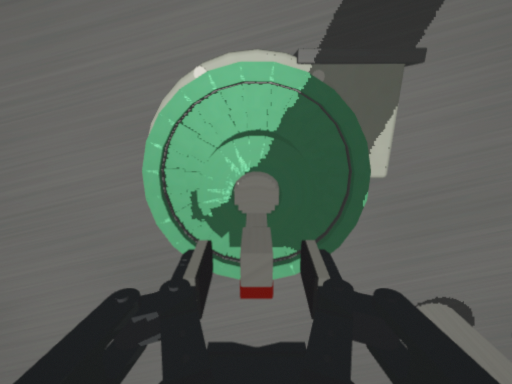

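The red key stands by itself in the keyway: head at wrist (256,265), red end at (257,292), fingers clear on both sides. Now the press from above.

```bash
python3 - <<'E'
from h import *
q=quat(YAW)
e=read_eef_pos();t=e[:2]-.002*ax
movel([*e[:2],.205],q,speed=.1)
move_gripper(0.0,40)
movel([*t,.185],q,speed=.08); pause(.3)
b=np.mean([F() for _ in range(1)],axis=0)
z=.185;touch=False;pk=0
while z>.172:
    z-=.0004
    movel([*t,z],q,speed=.02)
    f=F()-b; e=read_eef_pos();pk=max(pk,f[2])
    if f[2]>2: print(round(z*1e3,2),((e[:2]-t)@ax*1e3).round(2),(e[2]*1e3).round(2),f.round(2))
    if f[2]>17.3: break
pause(.15); print("hold",(F()-b).round(2),(F()-b).round(2),read_eef_pos(),b)
cv2.imwrite("pics/s_press.png",read_camera("side")[:,:,::-1])
print(read_time_s())
E
```

```text
179.8 0.11 180.04 [-1.52  0.14  3.83]
179.4 0.19 180.01 [-1.72 -0.02  6.88]
179.0 0.25 179.96 [-1.72  0.29  9.21]
178.6 0.31 179.86 [-3.39  0.43 10.93]
178.2 0.34 179.69 [-4.72  0.41 12.  ]
177.8 0.37 179.51 [-5.03  0.03 13.44]
177.4 0.39 179.31 [-4.31  1.09 14.92]
177.0 0.43 179.1 [-5.09  1.36 16.34]
176.6 0.41 178.89 [-5.57 -0.14 18.96]
hold [-5.88  0.28 17.77] [-5.88  0.28 17.77] [ 0.49993145 -0.14271844  0.17889832] [-0.18998964  0.12980649 -0.95189669]
28.5917
```

View pics/s_press.png

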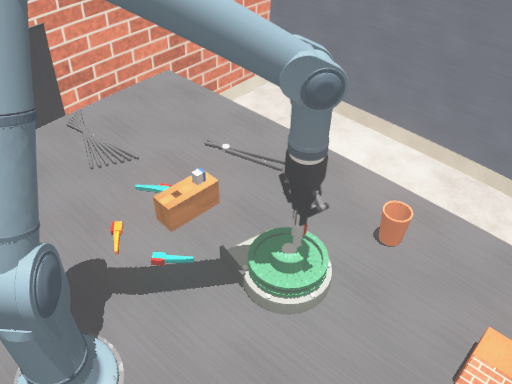

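```bash
python3 - <<'E'
from h import *
q=quat(YAW)
t=np.array([*(read_eef_pos()[:2])])-.0004*ax; b=np.array([-.19,.13,-.95])
movel([*t,.1763],q,speed=.02)
print((F()-b).round(2));pause(.1);print((F()-b).round(2),read_eef_pos())
e=read_eef_pos()
movel([*e[:2],.186],q,speed=.03)
print((F()-b).round(2))
movel([*e[:2],.25],q,speed=.12);pause(.3)
for cc in ("wrist","side","top"):
    p=camera_params(cc);cv2.imwrite(f"pics/{cc}_end.png",read_camera(cc)[:,:,::-1])
    print(cc,[(d["at"],round(d["confidence"],2)) for d in tip_of(cc,"key_mark")[:3]])
    print("expected mark",proj(p,[[*(np.array([.481,-.1365])+(.0127+.021)*ax),.0645+.095]]))
print(read_time_s())
w=cv2.resize(cv2.imread("pics/wrist_end.png")[90:290,170:340],None,fx=2.4,fy=2.4)
sd=cv2.resize(cv2.imread("pics/side_end.png")[200:300,250:320],None,fx=4.8,fy=4.8,interpolation=cv2.INTER_CUBIC)
cv2.imwrite("pics/z_end.png",np.hstack([w,sd]))
E
```

```text
[-6.34  1.69 18.66]
[-6.35  0.56 18.16] [ 0.49977585 -0.14319454  0.17860233]
[-0.18 -0.01  0.48]
wrist [([255.5, 222.9], 0.67)]
expected mark [[257.7601208  221.39710529]]
side [([114.1, 225.8], 0.67), ([171.3, 187.3], 0.63), ([304.5, 222.4], 0.58)]
expected mark [[303.20066562 220.74936524]]
top [([158.9, 222.5], 0.84), ([232.1, 297.7], 0.77), ([162.1, 298.6], 0.55)]
expected mark [[336.77876687 191.07748104]]
30.7
```

View pics/z_end.png

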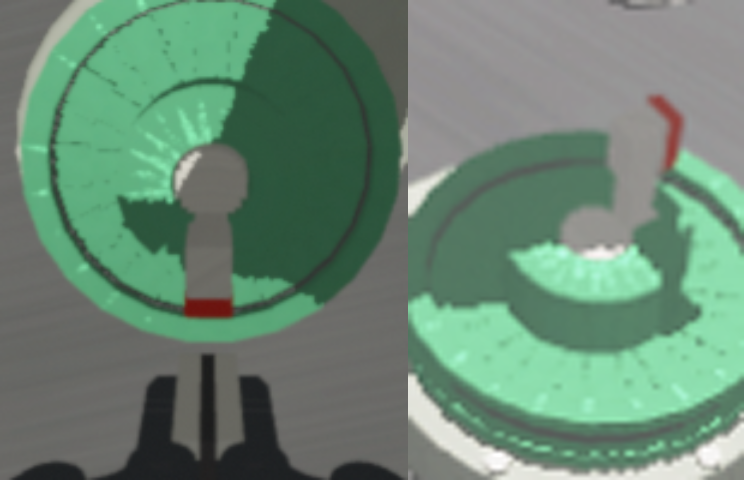

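View pics/top_end.png

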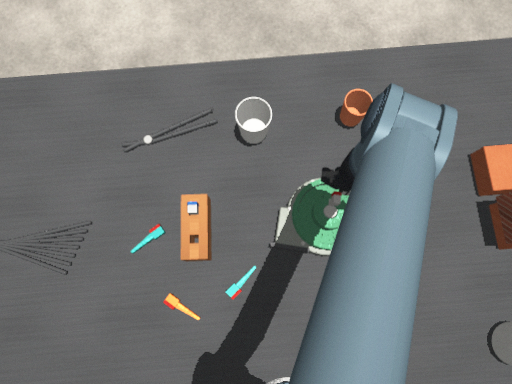

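The key stands upright with its red end outward. The blue key is still in its slot, and the can, cup and tongs are where they were. Handing in.

```bash
python3 -c "
from bench import *
print(sign_off(), read_time_s())"
```

```text
the job is handed in; nothing more can be done
the job is handed in; nothing more can be done
```

The red-marked key is wedged in the pulley's keyway with its tapered side to the hub, and I handed the job in at about 31 s. There was no verdict.

**What I did:**
- I lifted the key out of the rack and lowered it in small steps. It bound with the tip about 34 mm below the hub face, and I released it with the arm pushing about 6 N after a push of up to about 12 N.
- I then pressed the head from above with closed fingers. The push peaked at about 19 N and held at about 18 N. The resistance rose at about 7 N per mm, so the key was wedging rather than slipping.

**Last checks:**
- **Key:** it stands free and upright with the red end outward, the tip about 36 mm deep. The red mark was within about 2 to 3 pixels of where I expected it in the wrist and side views.
- **Surroundings:** the blue-marked key, can, cup and tongs look unmoved in the top view.

**Not confirmed:**
- **Force on the hub:** I could not measure how hard the key presses on it; I judged that only from the push force.
- **Sideways force:** the tool also felt about 6 N sideways during the press. It went away when the fingers lifted.
- **Top view:** the arm hid the key, so the network could not find the mark in that picture.

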